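# Unlock the sample transport box with the square T-key

## Task

Unlock the grey sample transport box: take the T-handled key from its sloping rest, stand it upright in the recessed lock in the middle of the lid and let go, then take it by its crossbar from above and feel for the square until the key drops fully home. Turn it anticlockwise (seen from above) to the stop so that the bolt on the lid is drawn right back, and leave the key standing fully home in the lock. Do not knock over or push away the bottle, the cup or the vial.

Things in the scene. Friction and masses are not known exactly. Their poses are not given: they have to be found in the camera images.
- box: grey steel transport box, fixed, 150 mm (its x) by 170 mm (its y) by 70 mm high; origin at the centre of its underside. The lock is in the middle of the lid. A steel bolt runs on the lid from the lock towards the box's +y side through a strap and a keeper, all at most 10 mm above the lid.
- lock_mouth (a point): centre of the lock's mouth, level with the lid's top, 70 mm above the box's origin; axes as the box. Here begins a round upright bore, 22 mm in diameter and 36 mm deep, with a 3 mm chamfer; at its floor lies the spindle
- spindle_face (a point): middle of the bore's floor, 36 mm below the mouth; axes as the box. The brass spindle here has a square socket, 14.5 mm across the flats, 20 mm deep, 2 mm chamfer. At the start its square is up to 0.5 rad either way off square with the box's sides; the angle is not reported: feel for it. Stiff (about 0.1 N m), it stays as left. Stop: 1.75 rad anticlockwise of square
- bolt (a joint): travel of the flat steel bolt on the lid, m: 0 locked, 0.020 with the spindle at its stop. The lock has lost motion: the bolt starts to move only when the square stands 0.5 rad anticlockwise of square with the box, then 16 mm per rad; so it tells nothing of the starting angle
- key: loose steel T-key, 130 mm long, 0.18 to 0.29 kg; origin at the end of its bit, z axis up the shank to the crossbar, y axis along the crossbar. Starts in the rest: bit end low, on the rest's -x side, shank sloping at 30 degrees, y axis level, x axis 60 degrees below level and pointing towards the rest's +x side. From 50 to 114 mm up, the shank is square, 14 x 14 mm, flats square with the crossbar
- bit_end (a point): end of the key's bit (the key's origin). The bit is square, 13 mm across the flats, flats square with the crossbar, 18 mm long, last 2 mm stepped to 10 mm; above it a round collar, 20 mm in diameter, from 18 to 50 mm, tapered at both ends. Resting on the spindle the bit end is 36 mm below the lid; turned into line (within 0.1 rad) under a 5 to 9 N push it drops 18 mm, to 54 mm: fully home
- bar_centre (a point): centre of the key's crossbar (16 x 16 mm, 90 mm long), 122 mm up the key's z axis. When the key is let go in the bore it leans by up to 0.08 rad
- rest: grey plastic key rest, fixed, base 130 mm (its x) by 80 mm; origin at the centre of its underside, +x is the high end. A notched cheek carries the key's collar 33 mm from the bit end, a ledge 70 mm wide with a stop carries the crossbar; between them (55 to 105 mm up the key) the shank is free on all sides, about 70 mm above the worktop
- saline: bystander: white dropper bottle with a blue cap and band, 46 mm wide, 128 mm tall, loose; origin under its centre
- cup: bystander: white specimen cup with an orange lid, 68 mm wide, 72 mm tall, loose; origin under its centre
- vial: bystander: small white-capped dark test strip vial, 33 x 28 x 60 mm, loose; origin under its centre

How it is judged:
By the outcome, as a careful person would: the job done as asked, in the order asked, and still so for the second after the job is handed in, with the robot touching nothing.
It also fails if it takes over 72 s, if anything falls off the work surface, if the arm or the gripper's body presses on something with over 40 N, if the wrist force passes 120 N, or if a joint passes its speed limit or range.

## Robot

A 6-joint arm with a two-finger parallel gripper is mounted at the origin on a cart in front of the work surface, level with it; the furniture and walls round the work are solid. World frame = base frame: x ahead of the robot, y to its left, z up, the work surface at z = 0. Lengths are in mm, angles in degrees, forces in N, time in s.
With the tool pointing down it reaches from about 350 to 850 mm from the base axis. Payload 8.1 kg.
Tool frame: the origin (TCP) lies midway between the tips of the shut fingers; the grasp point (between the pads) lies 19 mm behind it; z points along the fingers, y is the line along which they close (so a half turn about z gives the same grasp; the last joint's range is limited). The gripper opens to 85 mm and grips with 20 to 120 N. Pads are 22 mm wide; open, the fingers measure 114 mm over their backs; the gripper's body (76 mm by 85 mm) begins 54 mm behind the grasp point. The pads swing forward as they close: fully open they stand 13 mm farther back than shut.
Start: joints at [-71.7, 7.471, 85.268, -0, 87.261, -4.893], TCP at [236.321, -551.505, 231.292] pointing down, gripper open.
Joint ranges: [-169.43, 169.43], [-51.17, 129.36], [1.28, 143.12], [-76.62, 256.62], [0, 156.53], [-152.29, 152.29]. Speed limits (degrees/s): [136.94, 136.94, 159.86, 180, 180, 180].

## Interface

Orientations are given as [roll, pitch, yaw] about the fixed x, y, z axes, in that order (R = Rz(yaw) Ry(pitch) Rx(roll)).
In Python, from bench import r gives the robot as it stands.
- The arm moves only by the shell command python3 steer.py 'ROWS' [FORCE]. ROWS is rows parted by semicolons, their numbers by spaces, 1 to 8 of them, each of 7 numbers: a rotation vector rx, ry, rz in degrees, then dx, dy, dz in mm, then the finger opening in mm; each row is the pose to reach, as a shift and turn from the pose commanded when the command began, along the tool's axes at that moment; what a row does not reach only later rows make up. A row lasts 1/8 s, in which the tool goes at most 62.5 mm and 10.7 degrees, less where a joint would pass 70% of its speed; a pose out of reach is approached as far as the arm can. The fingers move at their own pace and stop on an object; FORCE is the grip in N (left out, the last holds). Time passes only in rows, so rows that do not move let the fingers close. It prints the time, the measured TCP pose, the force, the opening and the grip force at its end.
- r.sense(): the state, without advancing time (a new reading comes with each control period).
- r.snapshot(name): name is "scene" or "side" or "wrist"; returns a dict with "pixels" (400x640x3 uint8, blue, green, red), "fx", "fy", "cx", "cy" (pixels), "D" ([k1, k2, p1, p2, k3] as OpenCV has them; the pictures are not rectified), "pose" (4x4, takes a point from camera to world coordinates). Camera axes: x right, y up, looking along -z (the intrinsics and any distortion apply to the point x, -y, -z); pixel columns grow to the right and rows downward; lengths in mm; the calibration is good to about 2 mm. A picture is of the moment at which its call begins. There is no depth.
- r.hand_in(): hands the job in; it is judged then, once.
The state is a dict: "time": time; "joint_pos": joint angles; "qd": joint speeds; "joint_efforts": joint torques, N m; "tool_pos": TCP position; "tcp_rot": TCP orientation; "ft_force": force on the tool from outside, world axes, zero at the start; "wrist_torque": the same for the moment, N m; "finger_gap": finger opening in mm; "grip_force": force on a finger pad.
Only numpy, scipy, OpenCV 4.12 (cv2) and the standard library are available. Lean on these libraries where they do the work, as an engineer would, in place of code of your own. Each camera call takes 0.05 s, during which the arm holds its last target. There are 200 camera calls.

## Working session

There is one attempt and no reset: what is moved stays moved. The work goes in short steps, Python scripts to look and compute and a shell command to move; the robot and the scene stay as the last step left them, time stands still between calls to the robot, and variables do not carry over. Pictures are saved under pics/ and viewed, at most 10 in all, crops included, and the job is handed in when it is done.

```bash
ls; mkdir -p pics; python3 - <<'E'
from bench import r
import cv2,numpy as np
a=r.snapshot("scene");b=r.snapshot("side")
for n,s in(("scene",a),("side",b)):
    cv2.imwrite(f"pics/{n}0.png",s["pixels"]);print(n,s["fx"],s["fy"],s["cx"],s["cy"],s["D"],np.round(s["pose"],3).tolist())
print(r.sense())
E
```

```text
bench.py
pics
steer.py
scene 403.7753151065336 403.7753151065336 315.11802730978593 202.54705707990374 [-0.08925941  0.          0.          0.          0.        ] [[-0.898, 0.324, -0.297, 245.539], [-0.439, -0.656, 0.613, 680.766], [0.004, 0.681, 0.732, 798.335], [0.0, 0.0, 0.0, 1.0]]
side 479.7498642454636 479.7498642454636 314.2261460876828 200.69935558880977 [0.00590031 0.         0.         0.         0.        ] [[-0.844, 0.33, -0.424, 75.757], [-0.536, -0.549, 0.641, 809.946], [-0.021, 0.768, 0.64, 797.488], [0.0, 0.0, 0.0, 1.0]]
{'time': 0.1, 'joint_pos': array([-7.16999518e+01,  7.51081873e+00,  8.53240394e+01, -8.18069769e-04,
        8.72613983e+01, -4.89308207e+00]), 'qd': array([-0.0293679 , -0.0421549 , -0.11228077,  0.07602605,  0.00521529,
       -0.02961447]), 'joint_efforts': array([ 5.53869613e-04, -5.70951104e+01, -5.01943088e+01, -2.54249453e-04,
        8.14385625e-03, -3.39608141e-05]), 'tool_pos': array([ 236.1568309 , -551.02601551,  230.33935588]), 'tcp_rot': array([-1.79904025e+02, -7.39625045e-03,  2.31931639e+01]), 'ft_force': array([-0.77331783,  0.51864572, -0.74373621]), 'wrist_torque': array([-0.02384997, -0.02145515, -0.01715079]), 'grip_force': 0.0, 'finger_gap': 85.30103251391897}
```

View pics/scene0.png

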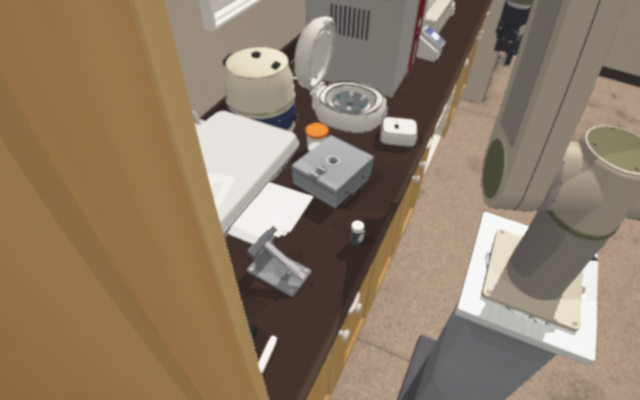

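View pics/side0.png

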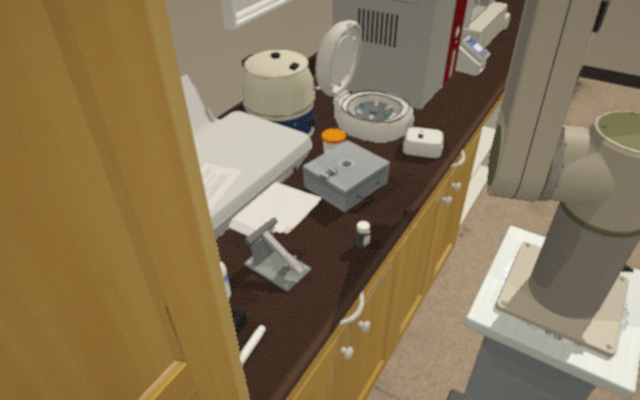

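The scene view shows the box with the mouth near (334,160), rest/key around (280,262), vial (358,233) and cup (317,135). In the side view the mouth is near (347,162), the rest at (278,262), the vial at (363,235), and the bottle is half hidden at (224,280). I'll zoom in on both.

```bash
cat > h.py <<'E'
import numpy as np,cv2
from bench import r
def K(s): return np.array([[s["fx"],0,s["cx"]],[0,s["fy"],s["cy"]],[0,0,1.]])
def ray(s,uv):
    p=cv2.undistortPoints(np.array([[uv]],float),K(s),np.array(s["D"],float))[0,0]
    P=np.array(s["pose"]);d=P[:3,:3]@np.array([p[0],-p[1],-1.]);return P[:3,3],d/np.linalg.norm(d)
def plane(s,uv,z):
    o,d=ray(s,uv);return o+d*(z-o[2])/d[2]
def tri(*su):
    A=np.zeros((3,3));b=np.zeros(3)
    for s,uv in su:
        o,d=ray(s,uv);M=np.eye(3)-np.outer(d,d);A+=M;b+=M@o
    x=np.linalg.solve(A,b)
    return x
def proj(s,X):
    P=np.linalg.inv(np.array(s["pose"]));c=P[:3,:3]@np.array(X,float)+P[:3,3]
    return cv2.projectPoints(np.array([[c[0],-c[1],-c[2]]]),np.zeros(3),np.zeros(3),K(s),np.array(s["D"],float))[0][0,0]
E
python3 - <<'E'
import cv2,numpy as np
a=cv2.imread("pics/scene0.png");b=cv2.imread("pics/side0.png")
f=lambda i,x,y,w,h:cv2.resize(i[y:y+h,x:x+w],None,fx=4,fy=4,interpolation=cv2.INTER_CUBIC)
top=np.hstack([f(a,285,125,100,85),f(b,297,130,100,85)[:,:]])
bot=np.hstack([f(a,240,222,100,65),f(b,235,222,100,65)])
cv2.imwrite("pics/zoom.png",np.vstack([top,bot]))
E
```

```text
(no output)
```

View pics/zoom.png

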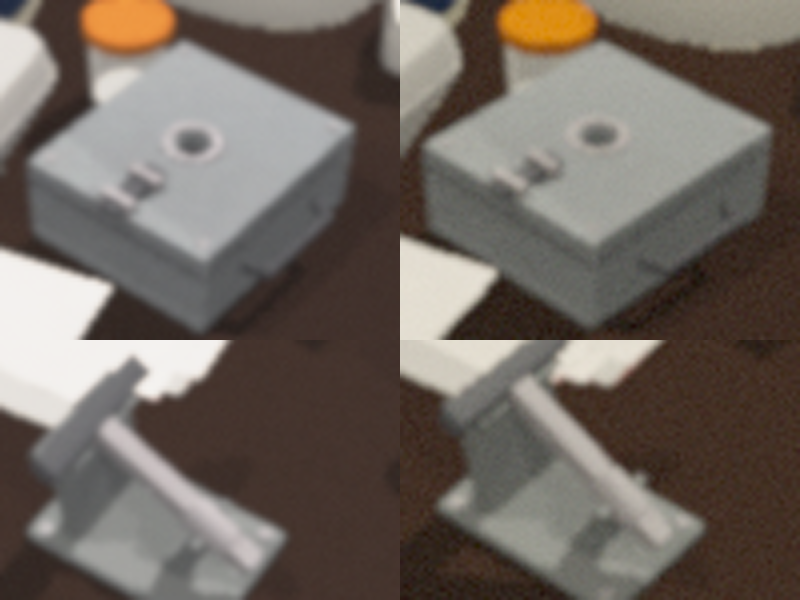

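The zoom shows the lid corners, the mouth ring at scene (333,160) and side (346.5,163), and the bolt running to the lower left (+y). The key's bit end is at scene (302,276) and side (301,276), with the shank rising to the upper left.

```bash
python3 - <<'E'
from h import *
a=r.snapshot("scene");b=r.snapshot("side")
S=lambda u,v:(285+u/4,125+v/4);T=lambda u,v:(297+u/4,130+v/4)
SB=lambda u,v:(240+u/4,222+(v-340)/4);TB=lambda u,v:(235+(u-400)/4,222+(v-340)/4)
p=[]
for s,t in(((183,40),(200,40)),((355,128),(370,128)),((207,262),(195,247)),((28,160),(23,155)),((193,140),(198,133))):
    x=plane(a,S(*s),70);y=plane(b,T(*t),70);p.append((x+y)/2);print(np.round(x,1),np.round(y,1),np.round(tri((a,S(*s)),(b,T(*t))),1))
p=np.array(p);print("corner mean",p[:4].mean(0))
e=[p[1]-p[0],p[2]-p[1],p[3]-p[2],p[0]-p[3]]
for v in e:print(np.hypot(*v[:2]),np.degrees(np.arctan2(v[1],v[0])))
print("key")
# bit end, shank top, base corners
for s,t,z in(((252,560),(657,530),None),((112,430),(525,388),None),((140,367),(560,345),None),((38,465),(450,415),None),((28,530),(437,508),0),((285,535),(703,525),0)):
    if z is None: print(np.round(tri((a,SB(*s)),(b,TB(*t))),1))
    else: print(np.round(plane(a,SB(*s),8),1),np.round(plane(b,TB(*t),8),1))
for s,n,uv in((a,"vial",(358,225)),(b,"vial",(363,227)),):print(n,plane(s,uv,60))
for s,n,uv in((a,"cup",(317,130)),(b,"cup",(334,136)),):print(n,plane(s,uv,72))
E
```

```text
[ 618.2 -192.2   70. ] [ 620.9 -189.6   70. ] [ 613.6 -178.7   79.5]
[ 470.8 -155.6   70. ] [ 473.6 -153.8   70. ] [ 468.1 -142.8   79.7]
[509.7   8.9  70. ] [510.1  12.7  70. ] [510.9   8.9  68.2]
[657.3 -26.   70. ] [651.8 -12.8  70. ] [676.  -52.5  38.6]
[565.9 -94.1  70. ] [567.1 -91.7  70. ] [565.  -89.7  72.8]
corner mean [564.03964681 -88.54801916  70.        ]
151.72540919507497 166.19982504891365
169.7887534967906 77.17124186399799
147.7711157001914 -11.795966264323487
175.06928165238833 -101.53378690116185
key
[474.9 266.6  53.6]
[567.8 250.4  95.7]
[588.3 190.8  71.3]
[593.4 284.3  90.5]
[614.1 279.9   8. ] [613.8 285.    8. ]
[478.9 216.5   8. ] [480.3 218.4   8. ]
vial [421.02805471  82.67501985  60.        ]
vial [420.43306036  92.00610547  60.        ]
cup [ 663.61253334 -193.58942926   72.        ]
cup [ 661.05024917 -186.35419804   72.        ]
```

```bash
python3 steer.py '0 0 -10 47 -35 -16 85;0 0 -20 95 -70 -32 85;0 0 -30 142 -105 -48 85;0 0 -40 190 -140 -65 85;0 0 -50 237 -175 -81 85;0 0 -60 285 -210 -97 85;0 0 -70 332 -245 -113 85;0 0 -80 380 -280 -130 85' && python3 steer.py '0 0 -10 0 0 0 85;0 0 -20 0 0 0 85;0 0 -20 0 0 0 85' && python3 - <<'E'
from h import *
w=r.snapshot("wrist");np.save("pics/w1.npy",w,allow_pickle=True);cv2.imwrite("pics/w1.png",w["pixels"])
print(np.round(w["pose"],2),w["fx"],w["cx"],w["cy"],w["D"],proj(w,[566,-93,70]));s=r.sense();print(s["tool_pos"],s["tcp_rot"],s["joint_pos"])
E
```

```text
time: 1.2
tool_pos: [475.9, -142.7, 361.8]
tcp_rot: [180.0, 0.0, 103.5]
ft_force: [1.3, -0.5, 0.5]
finger_gap: 85.1
grip_force: 0.0
time: 1.58
tool_pos: [475.3, -144.2, 361.1]
tcp_rot: [-180.0, -0.0, 123.2]
ft_force: [-1.3, -0.9, 0.3]
finger_gap: 85.1
grip_force: 0.0
[[ 8.4000e-01 -5.2000e-01 -1.7000e-01  4.3266e+02]
 [ 5.5000e-01  8.0000e-01  2.6000e-01 -7.9080e+01]
 [-0.0000e+00 -3.1000e-01  9.5000e-01  5.0414e+02]
 [ 0.0000e+00  0.0000e+00  0.0000e+00  1.0000e+00]] 350.69895424608245 325.8121292347258 200.52223472535943 [-0.06715506  0.          0.          0.          0.        ] [408.99698361 158.68181121]
[ 475.26755843 -144.44014862  361.12095617] [-1.79988546e+02 -1.38184628e-02  1.22973424e+02] [-2.28196683e+01 -9.49597602e+00  8.86350055e+01 -1.73567312e-03
  1.00878838e+02 -5.57934207e+01]
```

View pics/w1.png

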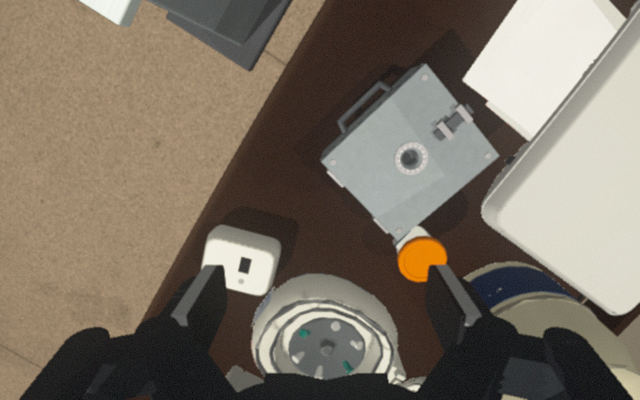

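The wrist picture shows the lock mouth at (411,158), with lid corners near (425,64), (497,156), (394,237) and (322,158), and the cup's orange lid at (422,260). Next: refine the box, then go to the rest.

```bash
python3 - <<'E'
from h import *
w=np.load("pics/w1.npy",allow_pickle=True).item();g=cv2.cvtColor(w["pixels"],cv2.COLOR_BGR2GRAY)
hsv=cv2.cvtColor(w["pixels"],cv2.COLOR_BGR2HSV)
c=g[135:182,388:435];m=(c>190).astype(np.uint8)
pts=cv2.findNonZero(m);print(len(pts));(x,y),rad=cv2.minEnclosingCircle(pts);print(x+388,y+135,rad)
print("mouth",plane(w,(x+388,y+135),70))
m=((abs(hsv[...,0].astype(int)-100)<25)&(hsv[...,1]>10)&(hsv[...,1]<70)&(g>120)).astype(np.uint8);m[:, :300]=0;m[:,520:]=0;m[260:]=0
m=cv2.morphologyEx(m,cv2.MORPH_OPEN,np.ones((5,5)))
C=max(cv2.findContours(m,0,2)[0],key=cv2.contourArea);q=cv2.boxPoints(cv2.minAreaRect(C));print(q)
P=np.array([plane(w,t,70) for t in cv2.convexHull(C)[:,0].astype(float)]);rc=cv2.minAreaRect(P[:,:2].astype(np.float32));print(rc)
o=cv2.inRange(hsv,(5,150,150),(20,255,255));M=cv2.moments(o,True);print("cup",plane(w,(M["m10"]/M["m00"],M["m01"]/M["m00"]),72))
E
python3 steer.py '0 0 -8 42 35 11 85;0 0 -16 84 71 22 85;0 0 -24 126 107 34 85;0 0 -32 169 142 45 85;0 0 -40 211 178 57 85;0 0 -49 254 213 68 85;0 0 -49 296 249 80 85;0 0 -49 296 249 80 85' && python3 - <<'E'
from h import *
w=r.snapshot("wrist");np.save("pics/w2.npy",w,allow_pickle=True);cv2.imwrite("pics/w2.png",w["pixels"])
E
```

```text
346
411.0714282989502 158.15306091308594 16.553905487060547
mouth [567.78410966 -91.01354788  70.        ]
time: 2.62
tool_pos: [520.5, 242.5, 279.0]
tcp_rot: [-180.0, -0.2, 172.2]
ft_force: [0.3, -0.9, 0.3]
finger_gap: 84.7
grip_force: 0.0Traceback (most recent call last):
  File "<stdin>", line 9, in <module>
ValueError: max() iterable argument is empty
```

View pics/w2.png

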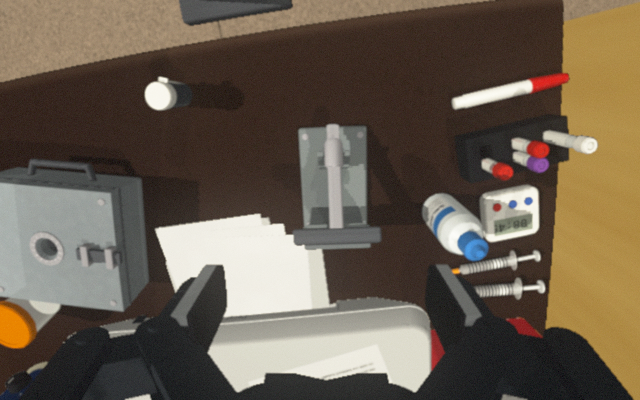

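The wrist picture shows the key in its rest: bit end about (333,127), shank about (335,190), crossbar from (294,242) to (381,233). The saline is at (455,225), the vial at (165,94), and the box on the left with its mouth at (46,248).

```bash
python3 - <<'E'
from h import *
w=np.load("pics/w2.npy",allow_pickle=True).item();g=cv2.cvtColor(w["pixels"],cv2.COLOR_BGR2GRAY)
# shank: centroid of light pixels by row
xs=[]
for v in range(130,226,6):
    row=g[v,322:350].astype(float);k=np.where(row>175)[0]
    print(v,g[v,322:350].tolist()) if v in(148,190,214) else 0
    if len(k):xs.append((v,322+k.min(),322+k.max()))
print(xs)
for z in(85,91,97):
    l,rr,c=[plane(w,p,z) for p in((294,242),(381,233),(337.5,237.5))];d=l-rr;print(z,"bar",l,rr,np.hypot(*d[:2]),np.degrees(np.arctan2(d[1],d[0])))
for z in(30,36):print("bit",z,plane(w,(333,125),z))
b,t=plane(w,(334.3,148),55),plane(w,(335.7,214),88);print("shank",b,t,np.degrees(np.arctan2((t-b)[1],(t-b)[0])))
w1=np.load("pics/w1.npy",allow_pickle=True).item()
for p in((425,64),(497,156),(394,237)):print("lid",plane(w1,p,70))
c=g[225:270,22:70];pts=cv2.findNonZero((c>190).astype(np.uint8));(x,y),rd=cv2.minEnclosingCircle(pts);print("mouth",x+22,y+225,rd,plane(w,(x+22,y+225),70))
for p in((125,175),(117,311)):print("lid edge",plane(w,p,70))
q=[(298,127),(366,125)];print("rest low edge",[plane(w,p,6) for p in q])
s=r.sense();print(s["tool_pos"],s["tcp_rot"],s["joint_pos"])
E
```

```text
148 [123, 125, 142, 164, 182, 187, 193, 189, 190, 191, 190, 181, 178, 174, 163, 155, 144, 136, 122, 117, 116, 130, 143, 147, 152, 149, 150, 142]
190 [121, 118, 120, 124, 120, 128, 154, 176, 189, 188, 183, 180, 183, 182, 180, 178, 180, 177, 167, 133, 127, 127, 129, 130, 132, 138, 142, 148]
214 [74, 77, 73, 72, 78, 73, 98, 146, 182, 192, 188, 184, 180, 181, 178, 180, 180, 180, 182, 158, 129, 93, 80, 77, 78, 81, 78, 78]
[(130, np.int64(327), np.int64(337)), (136, np.int64(328), np.int64(337)), (142, np.int64(327), np.int64(333)), (148, np.int64(326), np.int64(334)), (154, np.int64(326), np.int64(335)), (160, np.int64(326), np.int64(335)), (166, np.int64(327), np.int64(335)), (172, np.int64(329), np.int64(338)), (178, np.int64(329), np.int64(338)), (184, np.int64(329), np.int64(338)), (190, np.int64(329), np.int64(339)), (196, np.int64(329), np.int64(339)), (202, np.int64(330), np.int64(339)), (208, np.int64(330), np.int64(339)), (214, np.int64(330), np.int64(340)), (220, np.int64(331), np.int64(340))]
85 bar [590.31033943 198.03004122  85.        ] [592.44300235 289.48926169  85.       
[... 441 characters left out ...]
1657045 245.44830566  88.        ] -6.70119658016238
lid [513.93312917   7.7430399   70.        ]
lid [658.09984617 -27.73064439  70.        ]
lid [ 614.09464522 -189.45828984   70.        ]
mouth 46.79801368713379 248.31125831604004 16.375818252563477 [568.27952519 -92.65949395  70.        ]
lid edge [497.65664564  30.4140815   70.        ]
lid edge [659.76666271 -34.27267253  70.        ]
rest low edge [array([480.4221143 , 213.71693515,   6.        ]), array([488.85399283, 292.90427524,   6.        ])]
[521.01623054 240.64101371 279.96837307] [-1.79934512e+02 -1.20353883e-01  1.72127121e+02] [ 1.96739022e+01  2.68026019e+00  8.52970161e+01 -2.40508822e-03
  9.21597198e+01 -6.24533751e+01]
```

```bash
python3 steer.py '0 0 -1.7 -29.5 10.3 50 55;0 0 -1.7 -29.5 10.3 105 55;0 0 -1.7 -29.5 10.3 155 55;0 0 -1.7 -29.5 10.3 190 55;0 0 -1.7 -29.5 10.3 190 55' && python3 - <<'E'
from h import *
w=r.snapshot("wrist");cv2.imwrite("pics/w3.png",w["pixels"])
s=r.sense();print(s["tool_pos"],s["tcp_rot"],proj(w,[551.6,246.8,71]),proj(w,[588,243,91]))
E
```

```text
time: 3.3
tool_pos: [550.1, 243.3, 88.2]
tcp_rot: [-179.8, -0.3, 173.7]
ft_force: [-0.5, 1.0, -0.5]
finger_gap: 55.1
grip_force: 0.0
[551.91672226 244.17138984  91.04636442] [-1.79933978e+02 -1.02539582e-01  1.73712704e+02] [334.69079807 253.23446829] [335.27376451 339.37664965]
```

View pics/w3.png

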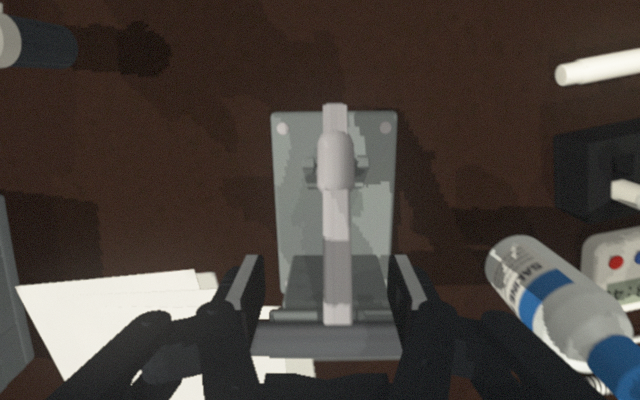

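The view shows the shank centred at about (337,250) between the fingers (262 and 393), so it sits about 4 mm to +y of the tool axis; the crossbar is at about (330,335). I'll correct, descend and grip.

```bash
python3 steer.py '0 0 0 0 4 15 55;0 0 0 0 4 30 55;0 0 0 0 4 38 55;0 0 0 0 4 38 55;0 0 0 0 4 38 12;0 0 0 0 4 38 12;0 0 0 0 4 38 12;0 0 0 0 4 38 12' 60 && python3 steer.py '0 0 0 0 0 0 5;0 0 0 0 0 0 5;0 0 0 0 0 0 5;0 0 0 0 0 0 5' 80; python3 -c "
from bench import r
s=r.sense();print(s['tool_pos'],s['tcp_rot'],s['ft_force'],s['wrist_torque'],s['joint_pos'])"
```

```text
time: 4.35
tool_pos: [553.1, 249.5, 54.0]
tcp_rot: [-180.0, 0.0, 173.9]
ft_force: [-1.5, -3.0, 5.4]
finger_gap: 12.9
grip_force: 51.1
time: 4.85
tool_pos: [553.1, 249.5, 54.1]
tcp_rot: [-180.0, 0.0, 173.9]
ft_force: [-1.8, -2.9, 6.2]
finger_gap: 12.9
grip_force: 77.9
[553.10045688 249.49250821  54.10369501] [-1.79988160e+02  4.82770058e-02  1.73899424e+02] [-1.84626311 -2.9377617   6.16328383] [-0.67486762  0.30092911  0.28855775] [ 1.94577257e+01  1.70023324e+01  9.35738555e+01 -3.36648755e-02
  6.93853704e+01 -6.44298510e+01]
```

```bash
python3 steer.py '0 0 0 0 0 -25 5;0 0 0 0 0 -60 5;0 0 0 0 0 -110 5;0 0 0 0 0 -160 5;0 0 0 0 0 -180 5;0 0 0 0 0 -180 5' && python3 - <<'E'
from h import *
from scipy.spatial.transform import Rotation as Ro
s=r.sense();p=s["tool_pos"];R=Ro.from_euler("xyz",s["tcp_rot"],degrees=True)
print(p,s["tcp_rot"],s["ft_force"],s["finger_gap"])
y=np.radians(-13.5);f=np.array([np.cos(y),np.sin(y),0]);zt=f*np.cos(np.pi/6)-np.array([0,0,.5])
ty=np.array([-f[1],f[0],0]);tx=np.cross(ty,zt)
Rt=Ro.from_matrix(np.c_[tx,ty,zt]);g=np.array([568,-92,70+60+83.]);t=g+19*zt
print("rotvec",(R.inv()*Rt).as_rotvec(degrees=True),"shift",R.inv().apply(t-p),t)
for n in("wrist","side","scene"):
    w=r.snapshot(n);np.save(f"pics/{n}4.npy",w,allow_pickle=True);cv2.imwrite(f"pics/{n}4.png",w["pixels"])
E
```

```text
time: 5.6
tool_pos: [553.4, 250.0, 234.0]
tcp_rot: [179.9, 0.1, 173.9]
ft_force: [0.2, 0.5, -3.6]
finger_gap: 12.4
grip_force: 78.6
[553.36304693 250.03656738 233.95569412] [1.79936324e+02 1.11561044e-01 1.73892364e+02] [ 0.15411041  0.54864177 -3.57349813] 12.355609941561232
rotvec [  3.933995   -59.80629089   6.66566168] shift [ -67.20368276 -340.68864102   30.20799902] [583.99984401 -95.84122269 203.5       ]
```

View pics/wrist4.png

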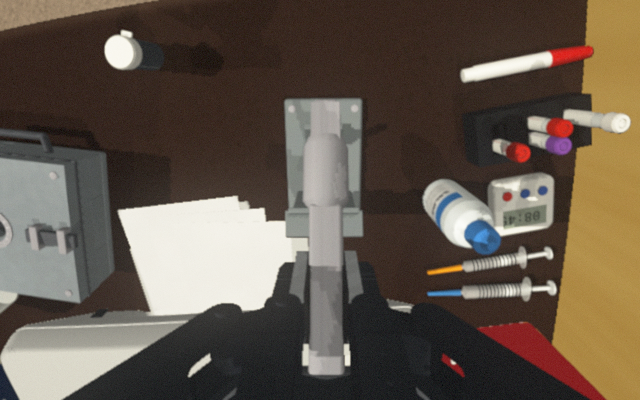

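The key is held: bit end near (325,100), collar from about row 133 to 207, crossbar ends visible beyond the fingers near row 360. I'll fit its slope and grip position from those rows.

```bash
python3 - <<'E'
from h import *
w=np.load("pics/wrist4.npy",allow_pickle=True).item();g=cv2.cvtColor(w["pixels"],cv2.COLOR_BGR2GRAY)
print(g[90:260:2,325].tolist())
for v in(105,120,150,180,220,240,255):print(v,g[v,296:356:2].tolist())
from scipy.spatial.transform import Rotation as Ro
R=Ro.from_euler("xyz",[180,0,173.9],degrees=True);p=np.array([553.4,250,234])
def pt(s,sg,a,h):  # key z in tool frame: (-cos a,0,-sin a); up-normal
    return p+R.apply(np.array([0,0,-19])+(s-sg)*np.array([-np.cos(a),0,-np.sin(a)])+h*np.array([np.sin(a),0,-np.cos(a)]))
for a in(26,28,30,32,34):
  for sg in(80,84,88):
    print(a,sg,[np.round(proj(w,pt(s,sg,np.radians(a),h)),0).tolist() for s,h in((2,6.5),(18,6.5),(50,7),(114,7))])
E
```

```text
[49, 51, 53, 45, 84, 155, 174, 174, 172, 168, 166, 166, 163, 164, 166, 163, 164, 164, 161, 164, 165, 162, 160, 161, 164, 169, 170, 169, 171, 173, 171, 171, 168, 168, 168, 172, 170, 171, 171, 171, 171, 168, 171, 170, 170, 170, 174, 169, 169, 172, 172, 172, 173, 171, 170, 170, 167, 163, 162, 169, 168, 170, 171, 171, 170, 172, 170, 172, 169, 170, 171, 171, 169, 171, 173, 172, 165, 173, 172, 172, 170, 172, 166, 170, 173]
105 [128, 131, 135, 149, 150, 152, 152, 152, 168, 166, 171, 172, 167, 159, 166, 178, 181, 184, 181, 178, 182, 179, 147, 149, 152, 149, 149, 152, 167, 183]
120 [148, 140, 129, 130, 134, 130, 131, 146, 167, 172, 172, 170, 165, 165, 168, 167, 169, 166, 168, 169, 170, 166, 138, 149, 151, 151, 150, 151, 150, 150]
150 [151, 152, 152, 144, 156, 177, 178, 181, 184, 182, 181, 181, 177, 171, 169, 169, 164, 155, 149, 143, 136, 128, 118, 110, 107, 98, 132, 151, 151, 148]
180 [132, 131, 129, 134, 168, 182, 184, 185, 186, 189, 188, 183, 181, 176, 171, 170, 164, 157, 150, 134, 145, 139, 135, 126, 120, 103, 118, 150, 147, 151]
220 [147, 149, 147, 149, 145, 144, 149, 182, 182, 175, 175, 
[... 753 characters left out ...]
8 [[327.0, 87.0], [328.0, 122.0], [328.0, 196.0], [328.0, 362.0]]
30 80 [[327.0, 106.0], [327.0, 141.0], [328.0, 215.0], [328.0, 384.0]]
30 84 [[327.0, 98.0], [327.0, 132.0], [328.0, 205.0], [328.0, 373.0]]
30 88 [[327.0, 90.0], [327.0, 123.0], [328.0, 196.0], [328.0, 362.0]]
32 80 [[327.0, 109.0], [327.0, 142.0], [328.0, 215.0], [328.0, 385.0]]
32 84 [[327.0, 101.0], [327.0, 134.0], [328.0, 205.0], [328.0, 373.0]]
32 88 [[327.0, 93.0], [327.0, 125.0], [327.0, 196.0], [328.0, 362.0]]
34 80 [[327.0, 112.0], [327.0, 144.0], [327.0, 215.0], [328.0, 385.0]]
34 84 [[327.0, 104.0], [327.0, 136.0], [327.0, 206.0], [328.0, 373.0]]
34 88 [[327.0, 96.0], [327.0, 128.0], [327.0, 196.0], [328.0, 362.0]]
```

```bash
python3 - <<'E'
import cv2
a=cv2.imread("pics/wrist4.png")[85:385,260:390]
cv2.imwrite("pics/z4.png",cv2.resize(a,(520,600)[0:2] and None,fx=2,fy=2,interpolation=cv2.INTER_CUBIC))
E
```

```text
(no output)
```

View pics/z4.png

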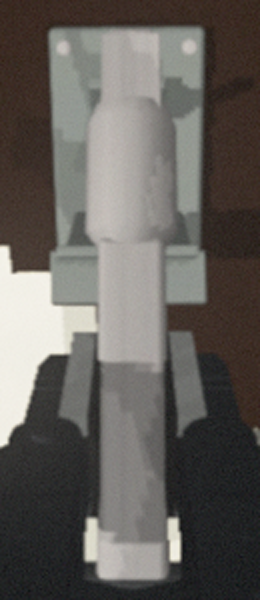

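The crop puts the bit end at about row 100, the collar start at row 134 and its end at row 206. That means the grip is 84 mm up the key and the slope in hand is about 31°. Tilting and carrying it to above the lock.

```bash
python3 steer.py '0.6 -9.5 1 -11 -55 5 5;1.3 -19 2 -22 -112 10 5;2 -29 3 -33 -170 15 5;2.6 -39 4.4 -45 -227 20 5;3.2 -49 5.5 -56 -284 25 5;3.9 -58.8 6.7 -67 -341 30 5;3.9 -58.8 6.7 -67 -341 30 5;3.9 -58.8 6.7 -67 -341 30 5' && python3 - <<'E'
from h import *
s=r.sense();print(s["tool_pos"],s["tcp_rot"],s["joint_pos"])
I=[]
for n,x,y in(("scene",280,60),("side",290,60)):
    w=r.snapshot(n);np.save(f"pics/{n}5.npy",w,allow_pickle=True);cv2.imwrite(f"pics/{n}5.png",w["pixels"])
    I.append(cv2.resize(w["pixels"][y:y+150,x:x+100],None,fx=4,fy=4,interpolation=cv2.INTER_CUBIC))
    print(proj(w,[568,-92,70]),proj(w,[568,-92,130]),proj(w,[568,-92,252]))
cv2.imwrite("pics/z5.png",np.hstack(I))
E
```

```text
time: 6.75
tool_pos: [596.9, -98.1, 204.9]
tcp_rot: [-179.7, 58.0, 166.5]
ft_force: [0.3, 0.4, -2.7]
finger_gap: 12.2
grip_force: 79.2
[596.85149417 -98.13406131 204.89095169] [-179.7451912    58.0168611   166.49731476] [-14.60407067 -36.62924313 143.12451382   2.54229956  15.50455711
 -93.03328371]
[332.23602678 160.22362483] [333.02694877 142.95923713] [334.82502317 103.2872708 ]
[346.25723772 163.08342814] [346.78009246 143.67263822] [347.95475193 100.14465594]
```

View pics/z5.png

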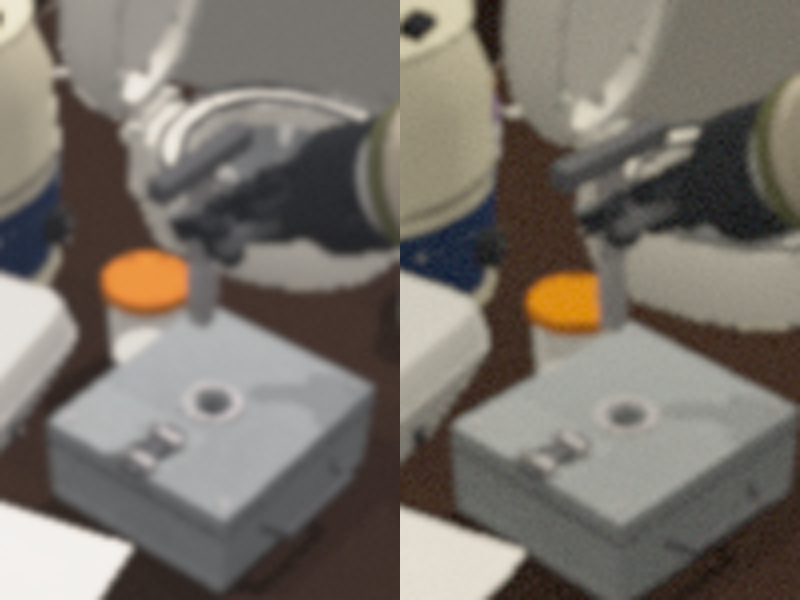

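Both views show the key upright and hanging above the lid behind the mouth, bit end at scene crop (203,322) and side crop (612,328), i.e. scene px (331,140) and side px (343,142). Joint 3 hit its limit, so x fell short by 13 mm. I need a different tool heading for this placement, so I'll fit the kinematics to find one that works.

```bash
cat > kin.py <<'E'
import numpy as np
from scipy.optimize import least_squares
from scipy.spatial.transform import Rotation as Ro
D=[([-71.7,7.511,85.324,0,87.261,-4.893],[236.2,-551.0,230.3],[-179.9,0,23.19]),
([-22.82,-9.496,88.635,0,100.879,-55.793],[475.3,-144.4,361.1],[-180,0,122.97]),
([19.674,2.68,85.297,0,92.16,-62.453],[521.0,240.6,280],[-179.93,-.12,172.13]),
([19.458,17.002,93.574,-.034,69.385,-64.43],[553.1,249.5,54.1],[-179.99,.05,173.9]),
([-14.604,-36.629,143.1245,2.542,15.505,-93.033],[596.85,-98.13,204.9],[-179.745,58.017,166.497])]
def fk(q,k,s4=1,s6=1):
    e=lambda a,x:Ro.from_euler(a,x,degrees=True)
    r0,z0,L1,p,c,T=k
    A=e('z',q[0]);B=A*e('y',q[1]);C=B*e('y',q[2])
    R=C*e('z',s4*q[3])*e('y',q[4])*e('z',s6*q[5]+90)
    return A.apply([r0,0,z0])+B.apply([0,0,L1])+C.apply([p,0,c])+R.apply([0,0,T]),R
def fit():
    f=lambda k:np.r_[np.concatenate([fk(q,k)[0]-t for q,t,_ in D]),(k-np.array([75,330,400,30,400,270]))*.003]
    return least_squares(f,[75,330,400,30,400,270])
lo=np.array([-169.43,-51.17,1.28,-76.62,0,-152.29]);hi=np.array([169.43,129.36,143.12,256.62,156.53,152.29])
def ik(t,R,k,q0):
    f=lambda q:np.r_[(fk(q,k)[0]-t)/5,(fk(q,k)[1].inv()*R).as_rotvec(degrees=True)]
    return least_squares(f,np.clip(q0,lo+1,hi-1),bounds=(lo,hi))
E
python3 - <<'E'
from kin import *
s=fit();k=s.x;print(k,np.abs(s.fun).max())
for q,t,e in D:
    R=Ro.from_euler('xyz',e,degrees=True);print(np.round(fk(q,k)[0]-t,1),(fk(q,k)[1].inv()*R).magnitude()*57.3,(fk(q,k,-1)[1].inv()*R).magnitude()*57.3)
for sg,h in((84,40),(84,-36)):
  for yaw in(-13.5,0,15,30,45,76.5,-30,-45,-60,-103.5):
    y=np.radians(yaw);f=np.array([np.cos(y),np.sin(y),0]);a=np.radians(31);zt=f*np.cos(a)-np.array([0,0,np.sin(a)]);ty=np.array([-f[1],f[0],0])
    Rt=Ro.from_matrix(np.c_[np.cross(ty,zt),ty,zt]);t=np.array([568,-92,70+h+sg])+19*zt
    b=min((ik(t,Rt,k,[D[4][0][0],-20,120,j4,40,j6]) for j4 in(0,60,-60,120) for j6 in(-93,-30)),key=lambda o:o.cost)
    print(h,yaw,round(b.cost,3),np.round(b.x,1))
E
```

```text
[ -2.69374747 324.33521095 378.17009069  68.3771132  555.8116763
 373.6299328 ] 49.39016617939467
[-48.5 -16.6  -0.5] 0.009743776777366325 0.009743776777366325
[-20.4 -47.    0.2] 0.018249631783143427 0.018249631783143427
[ 17.6 -48.   -0.3] 0.007467045468247201 0.007467045468247201
[ 16.9 -48.3  -1.1] 0.002172304286252423 0.06689163684366924
[-13.1 -49.4   1.6] 0.0009593984133033465 5.0844617230689435
40 -13.5 3.542 [ -4.1 -33.5 143.1 -32.1  15.9 -53.8]
40 0 1.46 [ -19.6  -32.5  143.1   53.5   21.4 -152.3]
40 15 43.039 [ -22.   -32.5  139.    46.9   33.5 -152.3]
40 30 16.809 [-40.9  -6.2 129.2  75.9  60.4 152.3]
40 45 3.683 [-42.    3.5 116.9  65.7  73.1 152.3]
40 76.5 0.0 [-37.9  24.3  90.2  51.7  96.3 146.5]
40 -30 0.0 [ 11.1 -26.3 140.1 -69.5  37.   -0.9]
40 -45 0.0 [ 19.2 -13.1 130.5 -69.7  55.4  13.7]
40 -60 0.0 [ 22.4  -0.4 119.  -64.9  69.7  21.9]
40 -103.5 0.0 [ 17.7  29.5  83.1 -48.6 102.2  36.1]
-36 -13.5 7.948 [ -4.5 -20.5 143.1 -76.6   7.9  -8.4]
-36 0 17.028 [ -14.2  -23.3  143.1   55.    11.4 -152.3]
-36 15 91.118 [ -17.6  -25.4  140.6   46.7   24.  -152.3]
-36 30 0.0 [-38.7   0.5 128.4  75.6  55.5 151.6]
-36 45 0.0 [-41.   11.2 116.6  66.6  68.7 147.8]
-36 76.5 0.0 [-37.9  30.9  90.5  51.3  92.  141. ]
-36 -30 6.529 [ 10.2 -16.5 139.6 -76.6  33.5   9.6]
-36 -45 0.188 [ 19.2  -2.4 130.6 -76.6  52.2  26.2]
-36 -60 0.0 [ 22.4   8.8 119.4 -68.5  65.9  31.4]
-36 -103.5 0.0 [ 17.7  35.8  83.4 -47.8  97.9  41. ]
```

```bash
sed -i 's/r0,z0,L1,p,c,T=k/r0,z0,L1,p,c,T,d=k/;s/C.apply(\[p,0,c\])/C.apply([p,d,c])/;s/400,270\])/400,270,48])/g' kin.py; cat >> kin.py <<'E'
def pose(yaw,el,g,back=19):
    y=np.radians(yaw);f=np.array([np.cos(y),np.sin(y),0]);a=np.radians(el);zt=f*np.cos(a)-np.array([0,0,np.sin(a)]);ty=np.array([-f[1],f[0],0])
    return np.array(g,float)+back*zt,Ro.from_matrix(np.c_[np.cross(ty,zt),ty,zt])
E
python3 - <<'E'
from kin import *
from bench import r
s=fit();k=s.x;print(k,np.abs(s.fun).max())
S=r.sense();p0=S["tool_pos"];R0=Ro.from_euler("xyz",S["tcp_rot"],degrees=True);q=S["joint_pos"]
for yaw,el,g in((-13.5,75,(580,-92,260)),(-43,75,(575,-92,250)),(-73,75,(570,-92,240)),(-103.5,75,(568,-92,230)),(-103.5,31,(568,-92,190)),(-103.5,31,(568,-92,118))):
    t,R=pose(yaw,el,g);o=ik(t,R,k,q);q=o.x
    print(yaw,el,round(o.cost,3),np.round(q,1),"rv",np.round((R0.inv()*R).as_rotvec(degrees=True),1),"sh",np.round(R0.inv().apply(t-p0),1))
    p0,R0=t,R
E
```

```text
[2.81906547e-02 3.18109966e+02 3.69084167e+02 6.16024152e+01
 5.53364964e+02 3.64800319e+02 5.12092206e+01] 0.4600948916973323
-13.5 75 0.0 [-14.1  -8.4 101.3   0.2  72.1 -90.6] rv [-0.2 43.   0.1] sh [-24.3   0.2 -30.3]
-43 75 0.0 [ -9.2  -6.2 100.3  -8.6  73.5 -54.7] rv [ 7.6  0.  28.5] sh [ 7.9 -3.6  8.2]
-73 75 0.0 [ -6.1  -0.6  96.  -14.   79.  -21.1] rv [ 7.8 -0.  29. ] sh [ 6.8 -5.9  8.5]
-103.5 75 0.0 [ -5.5   6.7  89.5 -14.9  86.1   9.3] rv [ 7.9  0.  29.5] sh [ 3.8 -4.4  9.3]
-103.5 31 0.0 [ 12.7  29.1  83.9 -51.   98.5  33.4] rv [  0. -44.  -0.] sh [-2.8 -0.  33.3]
-103.5 31 0.0 [ 12.7  35.1  84.2 -50.5  94.5  38.3] rv [0. 0. 0.] sh [61.7  0.  37.1]
```

```bash
python3 steer.py '0 10 0 -6 0 -8 5;0 20 0 -12 0 -16 5;0 30 0 -18 0 -24 5;0 40 0 -24 0 -30 5;-0.2 43 0 -24 0 -30 5;-0.2 43 0 -24 0 -30 5' && python3 steer.py '2.6 0 9.7 0 0 0 5;5.2 0 19.4 0 0 0 5;7.8 0 29 0 0 0 5;10.4 0 38.7 0 0 0 5;13 0 48.4 0 0 0 5;15.6 0 58 0 0 0 5;18.2 0 67.8 0 0 0 5;20.7 0 77.3 0 0 0 5' && python3 - <<'E'
from kin import *
from bench import r
k=fit().x;S=r.sense();p0=S["tool_pos"];R0=Ro.from_euler("xyz",S["tcp_rot"],degrees=True);q=S["joint_pos"];print(np.round(q,1))
for yaw,el,g in((-103.5,75,(568,-92,235)),(-103.5,31,(568,-92,190))):
    t,R=pose(yaw,el,g);o=ik(t,R,k,q)
    print(o.cost,np.round(o.x,1),"rv",np.round((R0.inv()*R).as_rotvec(degrees=True),1),"sh",np.round(R0.inv().apply(t-p0),1))
E
```

```text
time: 7.6
tool_pos: [585.3, -93.0, 241.3]
tcp_rot: [-180.0, 15.1, 166.6]
ft_force: [-0.1, -0.2, -2.4]
finger_gap: 12.4
grip_force: 79.0
time: 8.6
tool_pos: [584.2, -93.1, 242.0]
tcp_rot: [179.8, 15.1, 86.2]
ft_force: [-0.5, -0.3, -2.4]
finger_gap: 12.6
grip_force: 79.0
[ -4.8   5.8  87.2 -15.1  86.5  -0.2]
3.983903142589568e-26 [ -5.5   6.5  89.1 -14.9  86.6   9.2] rv [2.7 0.1 9.4] sh [  1.9 -17.2  25.7]
2.9659036381434177e-28 [ 12.7  29.1  83.9 -51.   98.5  33.4] rv [  6.2 -43.8   7.8] sh [  0.6 -19.3  63.8]
```

```bash
python3 steer.py '1.2 -8.8 1.6 0 -4 10 5;2.5 -17.5 3.1 0 -8 22 5;3.7 -26.3 4.7 0 -12 35 5;5 -35 6.2 0.5 -16 50 5;6.2 -43.8 7.8 0.6 -19.3 63.8 5;6.2 -43.8 7.8 0.6 -19.3 63.8 5;6.2 -43.8 7.8 0.6 -19.3 63.8 5' && python3 - <<'E'
from h import *
s=r.sense();print(s["tool_pos"],s["tcp_rot"],np.round(s["joint_pos"],1))
I=[]
for n,x,y in(("scene",280,60),("side",290,60)):
    w=r.snapshot(n);np.save(f"pics/{n}6.npy",w,allow_pickle=True);cv2.imwrite(f"pics/{n}6.png",w["pixels"])
    I.append(cv2.resize(w["pixels"][y:y+150,x:x+100],None,fx=4,fy=4,interpolation=cv2.INTER_CUBIC))
    print([np.round(proj(w,[568,-92,z])-[x,y],1)*4+[400*(n=="side"),0] for z in (70,106,156,228)])
w=r.snapshot("wrist");np.save("pics/wrist6.npy",w,allow_pickle=True);cv2.imwrite("pics/wrist6.png",w["pixels"])
cv2.imwrite("pics/z6.png",np.hstack(I))
E
```

```text
time: 9.48
tool_pos: [565.8, -108.8, 182.2]
tcp_rot: [179.9, 58.8, 76.8]
ft_force: [-0.0, 0.3, -1.8]
finger_gap: 12.6
grip_force: 79.2
[ 565.76577706 -108.82554002  182.21367627] [179.87870761  58.7563127   76.75918353] [ 12.6  28.7  84.1 -51.1  98.2  33. ]
[array([208.8, 400.8]), array([210.8, 360. ]), array([213.6, 300. ]), array([217.6, 206.4])]
[array([625.2, 412.4]), array([626.4, 366.4]), array([628. , 299.6]), array([630.8, 196.8])]
```

View pics/z6.png

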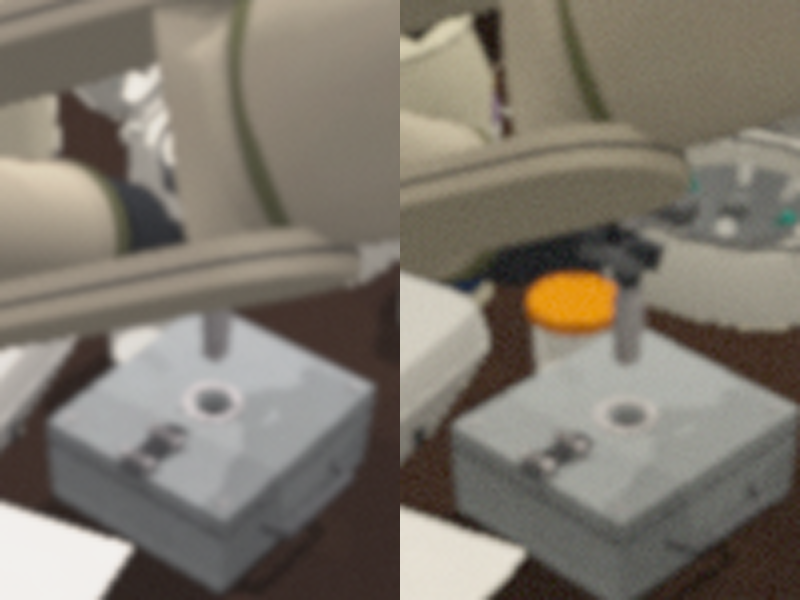

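In both views the bit hangs directly over the mouth: scene bit (216,358), mouth (213,401); side bit (628,362), mouth (627,413). The shank looks upright. Descending in stages.

```bash
python3 steer.py '0 0 0 8.6 0 5.2 5;0 0 0 17.1 0 10.3 5;0 0 0 25.7 0 15.5 5;0 0 0 30.9 0 18.5 5;0 0 0 34.3 0 20.6 5;0 0 0 38.6 0 23.2 5;0 0 0 38.6 0 23.2 5' && python3 - <<'E'
from h import *
s=r.sense();print(s["tool_pos"],s["ft_force"],s["wrist_torque"])
w=r.snapshot("side");cv2.imwrite("pics/side7.png",w["pixels"]);v=r.snapshot("wrist");cv2.imwrite("pics/wrist7.png",v["pixels"])
E
```

```text
time: 10.5
tool_pos: [565.8, -109.5, 140.4]
tcp_rot: [179.6, 59.2, 76.3]
ft_force: [-6.7, 3.4, 16.9]
finger_gap: 12.7
grip_force: 81.0
[ 565.83478614 -109.54194383  140.36837638] [-6.66388128  3.40228276 16.88113724] [-1.47215864  1.37446083 -0.95414232]
```

Contact occurred 6 mm into the mouth, with the chamfer pushing the bit toward -x and slightly +y. I'll yield that way and retry.

```bash
python3 steer.py '0 0 0 -3.4 0 -2 5;0 0 0 -3.2 -2 -2.4 5;0 0 0 -0.8 -2 -1 5;0 0 0 1.8 -2 0.6 5;0 0 0 1.8 -2 0.6 5' && python3 -c "
from bench import r
s=r.sense();print(s['tool_pos'],s['ft_force'],s['wrist_torque'])"
```

```text
time: 11.22
tool_pos: [563.4, -108.3, 133.6]
tcp_rot: [-179.9, 58.9, 76.8]
ft_force: [2.0, 1.6, -3.2]
finger_gap: 12.5
grip_force: 79.4
[ 563.35038638 -108.27184303  133.56332643] [ 2.02931788  1.62889147 -3.21747277] [ 1.12148507e+00 -2.95442501e-01 -6.81854744e-04]
```

```bash
python3 steer.py '0 0 0 3.4 0 2 5;0 0 0 6.9 0 4.1 5;0 0 0 10.3 0 6.2 5;0 0 0 10.3 0 6.2 5' && python3 -c "
from bench import r
s=r.sense();print(s['tool_pos'],s['ft_force'],s['wrist_torque'])"
```

```text
time: 11.72
tool_pos: [564.1, -107.7, 122.8]
tcp_rot: [179.9, 58.9, 76.7]
ft_force: [-0.3, 7.8, 1.1]
finger_gap: 12.3
grip_force: 80.4
[ 564.05401443 -107.69083299  122.80099618] [-0.28628698  7.83318668  1.14477769] [ 1.17169841 -0.03747735 -0.23304454]
```

```bash
python3 steer.py '0 0 0 0.5 -0.2 -0.8 5;0 0 0 3.9 -0.2 1.2 5;0 0 0 7.4 -0.2 3.3 5;0 0 0 9.1 -0.2 4.3 5;0 0 0 9.1 -0.2 4.3 5' && python3 -c "
from bench import r
s=r.sense();print(s['tool_pos'],s['ft_force'],s['wrist_torque'])"
```

```text
time: 12.35
tool_pos: [564.0, -106.7, 112.2]
tcp_rot: [179.9, 58.9, 76.7]
ft_force: [1.0, 7.5, 0.5]
finger_gap: 12.3
grip_force: 80.3
[ 563.9810505 -106.7130557  112.2236277] [0.95843117 7.51913321 0.48448511] [ 1.34796028 -0.20397869 -0.11066068]
```

```bash
python3 steer.py '0 0 0 0.4 -0.2 -0.7 5;0 0 0 1.3 -0.2 -0.2 5;0 0 0 2.1 -0.2 0.3 5;0 0 0 2.1 -0.2 0.3 5' && python3 steer.py '0 0 0 0.9 0 0.5 5;0 0 0 1.7 0 1 5;0 0 0 1.7 0 1 5'
```

```text
time: 12.85
tool_pos: [563.8, -106.4, 110.5]
tcp_rot: [179.9, 58.9, 76.7]
ft_force: [1.3, 5.1, -0.2]
finger_gap: 12.4
grip_force: 79.8
time: 13.22
tool_pos: [563.8, -106.4, 108.6]
tcp_rot: [179.9, 58.9, 76.7]
ft_force: [1.0, 5.8, 0.6]
finger_gap: 12.6
grip_force: 79.9
```

```bash
python3 steer.py '0 0 0 0.9 0 0.5 5;0 0 0 1.7 0 1 5;0 0 0 1.7 0 1 5' && python3 steer.py '0 0 0 0.9 0 0.5 5;0 0 0 1.7 0 1 5;0 0 0 1.7 0 1 5'
```

```text
time: 13.6
tool_pos: [563.8, -106.3, 106.6]
tcp_rot: [179.9, 58.9, 76.7]
ft_force: [1.3, 5.4, 0.2]
finger_gap: 12.4
grip_force: 79.9
time: 13.98
tool_pos: [564.0, -106.3, 105.7]
tcp_rot: [179.8, 59.0, 76.6]
ft_force: [0.2, 6.8, 5.4]
finger_gap: 12.9
grip_force: 80.6
```

The key is resting on the spindle. Releasing and backing out.

```bash
python3 steer.py '0 0 0 0 0 0 20;0 0 0 0 0 0 40;0 0 0 0 0 0 50;0 0 0 0 0 0 50;0 0 0 0 0 -30 50;0 0 0 0 0 -80 50;0 0 0 0 0 -130 50;0 0 0 0 0 -160 50' && python3 - <<'E'
from kin import *
from h import *
for n in("scene","side","wrist"):
    w=r.snapshot(n);np.save(f"pics/{n}8.npy",w,allow_pickle=True)
    if n!="wrist":print(n,[np.round(proj(w,[568,-91,z]),1) for z in(70,116,156)])
w=np.load("pics/wrist8.npy",allow_pickle=True).item();print("wrist",[np.round(proj(w,[568,-91,z]),1) for z in(70,116,156)])
k=fit().x;S=r.sense();p0=S["tool_pos"];R0=Ro.from_euler("xyz",S["tcp_rot"],degrees=True);q=S["joint_pos"];print(p0,np.round(q,1))
# key x is at yaw -103.5, crossbar (key y) at -13.5; tool y must lie along key x
for yw in (76.5,-103.5):   # tool-y heading
    a=np.radians(yw);ty=np.array([np.cos(a),np.sin(a),0]);zt=np.array([0,0,-1.]);R=Ro.from_matrix(np.c_[np.cross(ty,zt),ty,zt]);t=np.array([568,-91,240.])
    o=min((ik(t,R,k,[-9,0,90,0,90,j6]) for j6 in(-100,0,100)),key=lambda o:o.cost);print(yw,o.cost,np.round(o.x,1),R.as_euler("xyz",degrees=True),"rv",np.round((R0.inv()*R).as_rotvec(degrees=True),1),"sh",np.round(R0.inv().apply(t-p0),1))
E
```

```text
time: 14.98
tool_pos: [595.8, 28.9, 188.9]
tcp_rot: [179.8, 58.9, 76.6]
ft_force: [0.1, -0.0, -0.9]
finger_gap: 49.9
grip_force: 0.0
scene [array([332.1, 160.4]), array([332.7, 147.3]), array([333.2, 135.3])]
side [array([346.1, 163.3]), array([346.5, 148.5]), array([346.8, 135.1])]
wrist [array([324.1, 135.2]), array([324.3, 185.5]), array([324.4, 232.5])]
[595.86661648  28.11364666 188.02131494] [ 22.6  39.4  68.2 -47.2 108.6  35.4]
76.5 3.755076877520436e-27 [-14.2   3.4  88.6  -0.   87.9 -90.7] [-180.     0.   166.5] rv [-45.6  46.1 -81. ] sh [-1.077e+02  1.000e-01  7.780e+01]
-103.5 3.949627712885532e-27 [-14.2   3.4  88.6  -0.   87.9  89.3] [180.    0.  -13.5] rv [46.1 45.6 81.5] sh [-1.077e+02  1.000e-01  7.780e+01]
```

```bash
python3 steer.py '4.4 4.4 7.8 -25 0 -15 85;8.9 8.8 15.7 -50 0 -30 85;13.3 13.2 23.5 -75 0 -40 85;17.7 17.5 31.3 -85 0 -30 85;22.2 22 39.2 -95 0 -10 85;26.6 26.3 47 -105 0 10 85;31 30.7 54.9 -112 0 30 85;35.5 35 62.8 -118 0 50 85' && python3 - <<'E'
from kin import *
from bench import r
S=r.sense();p0=S["tool_pos"];R0=Ro.from_euler("xyz",S["tcp_rot"],degrees=True);R=Ro.from_euler("xyz",[180,0,-13.5],degrees=True);t=np.array([568,-91,260.])
print(np.round((R0.inv()*R).as_rotvec(degrees=True),1),"sh",np.round(R0.inv().apply(t-p0),1),np.round(S["joint_pos"],1))
E
```

```text
time: 16.12
tool_pos: [570.3, -76.0, 261.3]
tcp_rot: [171.1, 12.1, 3.9]
ft_force: [0.2, -0.4, -0.7]
finger_gap: 85.0
grip_force: 0.0
[10.6 10.7 18.2] sh [-2.9 14.3  4.2] [ -5.9  13.6  76.6 -11.  100.1  78.4]
```

```bash
python3 steer.py '4.5 4.5 7.7 -1 5 1 85;9 9 15.4 -2 10 2 85;10.6 10.7 18.2 -2.9 14.3 4.2 85;10.6 10.7 18.2 -2.9 14.3 4.2 85;10.6 10.7 18.2 -2.9 14.3 4.2 85' && python3 - <<'E'
from h import *
s=r.sense();print(s["tool_pos"],s["tcp_rot"],np.round(s["joint_pos"],1))
w=r.snapshot("wrist");np.save("pics/wrist9.npy",w,allow_pickle=True);g=cv2.cvtColor(w["pixels"],cv2.COLOR_BGR2GRAY)
from math import *
a=radians(-13.5);d=np.array([cos(a),sin(a),0])
for n,X in(("c",[568,-91,164]),("mouth",[568,-91,70])):print(n,proj(w,X))
for t in(-45,45):print(proj(w,np.array([568,-91,164])+t*d))
print("rows 100..340 step 8, cols 260..390 step 6")
for v in range(90,345,8):print(v,g[v,255:400:6].tolist())
E
```

```text
time: 16.75
tool_pos: [568.9, -88.7, 260.7]
tcp_rot: [179.8, 0.1, -13.0]
ft_force: [-0.6, 0.0, 0.5]
finger_gap: 85.2
grip_force: 0.0
[568.92759839 -88.70212263 260.66413819] [ 1.79831514e+02  1.35115536e-01 -1.29711763e+01] [-13.9   3.3  86.7  -0.2  90.2  89.1]
c [327.48998748 202.8586298 ]
mouth [326.62227472 172.44013139]
[326.8109457  258.98690715]
[328.24130002 140.18092205]
rows 100..340 step 8, cols 260..390 step 6
90 [52, 56, 54, 53, 51, 56, 53, 52, 55, 52, 55, 50, 50, 54, 52, 56, 52, 50, 51, 55, 49, 44, 54, 50, 46]
98 [157, 159, 157, 160, 160, 155, 158, 161, 160, 161, 171, 172, 158, 168, 165, 176, 178, 180, 183, 179, 178, 179, 177, 177, 174]
106 [158, 157, 159, 158, 161, 158, 159, 157, 158, 162, 172, 174, 165, 162, 163, 175, 175, 179, 177, 174, 175, 180, 177, 176, 181]
114 [157, 158, 157, 161, 156, 158, 160, 160, 162, 162, 169, 170, 162, 165, 159, 172, 180, 174, 176, 177, 179, 175, 175, 179, 179]
122 [156, 158, 157, 158, 160, 159, 159, 161, 159, 160, 173, 165, 161, 161, 171, 174, 176, 171, 173, 179, 179, 177, 175, 175, 178]
130 [155, 158, 161, 160, 154, 154, 157, 161, 159, 16
[... 2476 characters left out ...]
0, 50, 46, 52, 49, 81, 132]
298 [42, 43, 42, 41, 42, 42, 39, 40, 46, 44, 43, 42, 48, 44, 46, 63, 58, 76, 90, 92, 107, 133, 141, 135, 140]
306 [41, 44, 49, 42, 41, 40, 53, 50, 53, 56, 75, 81, 84, 84, 86, 88, 88, 88, 90, 91, 98, 142, 142, 135, 139]
314 [48, 52, 57, 79, 123, 136, 88, 90, 86, 89, 86, 83, 85, 90, 87, 87, 89, 90, 89, 87, 91, 137, 141, 142, 136]
322 [140, 134, 140, 143, 135, 139, 90, 89, 87, 87, 92, 91, 87, 86, 86, 89, 88, 91, 88, 90, 90, 107, 136, 132, 136]
330 [142, 141, 138, 132, 128, 141, 86, 87, 88, 89, 92, 85, 90, 89, 87, 90, 84, 93, 91, 91, 91, 96, 130, 121, 128]
338 [142, 141, 139, 139, 139, 124, 88, 88, 87, 94, 85, 84, 86, 87, 88, 87, 88, 88, 90, 90, 92, 91, 127, 121, 121]
```

```bash
python3 - <<'E'
from h import *
from scipy.spatial.transform import Rotation as Ro
w=np.load("pics/wrist9.npy",allow_pickle=True).item();g=cv2.cvtColor(w["pixels"],cv2.COLOR_BGR2GRAY)
m=((g>72)&(g<120)).astype(np.uint8);m[:136]=0;m[250:]=0;m[:,:306]=0;m[:,338:]=0
E=[]
for v in list(range(140,160,2))+list(range(190,248,2)):
    row=g[v].astype(int);c=320
    l=c
    while row[l]<130:l-=1
    rr=c
    while row[rr]<130:rr+=1
    E.append((v,l+.5,rr-.5))
E=np.array(E);f=np.polyfit(E[:,0],(E[:,1]+E[:,2])/2,1);wd=np.median(E[:,2]-E[:,1]);print(f,wd,E[::6].tolist())
col=g[120:262,int(np.polyval(f,200))].astype(int);print(col[:24].tolist(),col[-20:].tolist())
for ends in((136.5,254),):
    A,B=[plane(w,(np.polyval(f,v),v),164) for v in ends];print(A,B,np.hypot(*(A-B)[:2]),np.degrees(np.arctan2(*(A-B)[1::-1])),(A+B)/2)
s=r.sense();R=Ro.from_euler("xyz",s["tcp_rot"],degrees=True);C=(A+B)/2;print(s["tool_pos"],R.inv().apply(C-s["tool_pos"]))
E
```

```text
[2.09146085e-02 3.16464489e+02] 22.0 [[140.0, 308.5, 331.5], [152.0, 308.5, 331.5], [194.0, 308.5, 331.5], [206.0, 309.5, 331.5], [218.0, 309.5, 331.5], [230.0, 309.5, 330.5], [242.0, 309.5, 330.5]]
[174, 169, 169, 172, 168, 170, 165, 162, 163, 169, 168, 173, 170, 172, 166, 130, 85, 71, 82, 90, 97, 99, 98, 98] [101, 102, 97, 100, 97, 96, 99, 96, 100, 97, 101, 96, 85, 59, 50, 43, 47, 48, 45, 47]
[615.55481444 -96.15396791 164.        ] [529.20912327 -77.72231397 164.        ] 88.29102021793997 -12.049708619290879 [572.38196886 -86.93814094 164.        ]
[569.15834528 -88.42039581 260.70267577] [ 3.0173047  -2.43572065 96.69001741]
```

```bash
python3 steer.py '0 -1.5 -1 3 -1 40 45;0 -1.5 -1 3 -1 80 45;0 -1.5 -1 3 -1 105 45;0 -1.5 -1 3 -1 121 45;0 -1.5 -1 3 -1 121 45' && python3 steer.py '0 0 0 0 0 0 14;0 0 0 0 0 0 14;0 0 0 0 0 0 14;0 0 0 0 0 0 8;0 0 0 0 0 0 8' 40 && python3 -c "
from bench import r
s=r.sense();print(s['tool_pos'],s['tcp_rot'],s['ft_force'],s['wrist_torque'])"
```

```text
time: 17.42
tool_pos: [571.5, -88.3, 138.9]
tcp_rot: [179.9, 1.7, -12.0]
ft_force: [-0.0, 0.6, 0.2]
finger_gap: 45.2
grip_force: 0.0
time: 18.05
tool_pos: [572.9, -89.3, 141.5]
tcp_rot: [179.9, 1.4, -12.1]
ft_force: [-0.3, -1.6, 6.3]
finger_gap: 15.4
grip_force: 39.6
[572.93125065 -89.30817921 141.51081913] [179.88314374   1.39831612 -12.10091672] [-0.29675805 -1.6165309   6.32741781] [-0.33893389  0.02320148 -0.00960808]
```

```bash
python3 steer.py '0 0.8 0 -1.5 0.5 0 8;0 1.5 0 -3 1 0 8;0 1.5 0 -3 1 0 8' && python3 -c "
from bench import r
s=r.sense();print(s['tool_pos'],s['tcp_rot'],s['ft_force'],s['wrist_torque'])"
```

```text
time: 18.42
tool_pos: [569.8, -89.3, 141.7]
tcp_rot: [179.9, -0.1, -12.1]
ft_force: [0.6, 0.6, 5.3]
finger_gap: 15.2
grip_force: 39.4
[569.78293088 -89.31839089 141.72319138] [ 1.79915960e+02 -1.25565354e-01 -1.20953233e+01] [0.61827302 0.64806459 5.30310955] [ 0.04266947 -0.11911737  0.00916073]
```

```bash
F='time|tool_pos|ft_force'; for i in 1; do python3 steer.py '0 0 -4 0 0 0 8;0 0 -4 0 0 0 8' | egrep "$F"; python3 steer.py '0 0 -4 0 0 0 8;0 0 -4 0 0 0 8' | egrep "$F";python3 steer.py '0 0 -4 0 0 0 8;0 0 -4 0 0 0 8' | egrep "$F";python3 steer.py '0 0 -4 0 0 0 8;0 0 -4 0 0 0 8' | egrep "$F"; done; python3 -c "
from bench import r
s=r.sense();print(s['tcp_rot'],s['ft_force'],s['wrist_torque'])"
```

```text
time: 18.68
tool_pos: [570.0, -89.3, 141.9]
ft_force: [0.2, 0.9, 7.6]
time: 18.92
tool_pos: [569.9, -89.3, 141.9]
ft_force: [-0.4, 0.8, 8.4]
time: 19.18
tool_pos: [569.9, -89.1, 142.0]
ft_force: [-0.5, 1.2, 7.8]
time: 19.42
tool_pos: [570.0, -89.1, 142.0]
ft_force: [-1.7, 1.6, 9.3]
[ 1.79911946e+02 -8.93813523e-02  3.97229079e+00] [-1.74630374  1.59669206  9.26823243] [ 0.39685399  0.23779301 -0.01897035]
```

```bash
F='time|tool_pos|ft_force'; python3 steer.py '0 0 -4 0 0 -0.7 8;0 0 -4 0 0 -0.7 8' | egrep "$F"; python3 steer.py '0 0 -4 0 0 0 8;0 0 -4 0 0 0 8' | egrep "$F";python3 steer.py '0 0 -4 0 0 0 8;0 0 -4 0 0 0 8' | egrep "$F"; python3 -c "
from bench import r
s=r.sense();print(s['tcp_rot'],s['ft_force'],s['wrist_torque'])"
```

```text
time: 19.68
tool_pos: [569.7, -88.9, 142.2]
ft_force: [-0.4, 2.2, 6.4]
time: 19.92
tool_pos: [569.6, -88.9, 142.2]
ft_force: [0.7, 1.4, 6.3]
time: 20.18
tool_pos: [569.6, -88.8, 142.2]
ft_force: [-0.4, 3.0, 6.6]
[ 1.79939161e+02 -2.71983181e-02  1.59731221e+01] [-0.39508381  2.98478843  6.61933678] [ 0.53101295  0.18271032 -0.01896537]
```

```bash
F='time|tool_pos|ft_force'; python3 steer.py '0 0 -4 0 0 0 8;0 0 -4 0 0 0 8' | egrep "$F"; python3 steer.py '0 0 8 0 0 0 8;0 0 16 0 0 0 8;0 0 24 0 0 0 8;0 0 32 0 0 0 8;0 0 32 0 0 0 8' | egrep "$F";for i in 1; do python3 steer.py '0 0 4 0 0 0 8;0 0 4 0 0 0 8' | egrep "$F"; python3 steer.py '0 0 4 0 0 0 8;0 0 4 0 0 0 8' | egrep "$F"; done; python3 -c "
from bench import r
s=r.sense();print(s['tcp_rot'],s['ft_force'],s['wrist_torque'])"
```

```text
time: 20.42
tool_pos: [569.6, -88.8, 142.2]
ft_force: [-1.1, 1.7, 7.6]
time: 21.05
tool_pos: [569.7, -89.4, 142.0]
ft_force: [1.8, -0.0, 5.4]
time: 21.3
tool_pos: [569.6, -89.5, 141.8]
ft_force: [1.8, 0.1, 5.5]
time: 21.55
tool_pos: [569.4, -89.5, 141.5]
ft_force: [2.2, -0.9, 5.1]
[ 1.79891251e+02 -5.36033616e-02 -1.98994588e+01] [ 2.21518468 -0.87735375  5.08010782] [-0.32313773 -0.43682175 -0.02194043]
```

```bash
F='time|tool_pos|ft_force'; for i in 1; do python3 steer.py '0 0 4 0 0 0.3 8;0 0 4 0 0 0.3 8' | egrep "$F"; python3 steer.py '0 0 4 0 0 0 8;0 0 4 0 0 0 8' | egrep "$F"; python3 steer.py '0 0 4 0 0 0 8;0 0 4 0 0 0 8' | egrep "$F"; done; python3 -c "
from bench import r
s=r.sense();print(s['tcp_rot'],s['ft_force'],s['wrist_torque'])"
```

```text
time: 21.8
tool_pos: [568.6, -89.2, 140.0]
ft_force: [3.8, -1.7, -1.0]
time: 22.05
tool_pos: [568.5, -89.4, 140.0]
ft_force: [2.6, -2.1, -3.7]
time: 22.3
tool_pos: [568.6, -89.3, 140.1]
ft_force: [2.1, -1.4, -4.3]
[ 1.79864543e+02  4.35900351e-02 -3.19070445e+01] [ 2.07364742 -1.38862112 -4.32372535] [-0.59597534 -0.63713062 -0.00781693]
```

```bash
F='time|tool_pos|ft_force|tcp'; python3 steer.py '0 0 -4 0 0 1 8;0 0 -4 0 0 2 8;0 0 -4 0 0 2 8' | egrep "$F"; python3 steer.py '0 0 0 0 0 1 8;0 0 0 0 0 2 8;0 0 0 0 0 2 8' | egrep "$F"
```

```text
time: 22.68
tool_pos: [568.8, -89.3, 138.6]
tcp_rot: [179.9, 0.0, -28.1]
ft_force: [2.1, -1.9, -2.2]
time: 23.05
tool_pos: [568.9, -89.3, 136.6]
tcp_rot: [179.9, 0.0, -28.1]
ft_force: [1.6, -2.3, -2.2]
```

```bash
F='time|tool_pos|ft_force|tcp'; python3 steer.py '0 0 0 0 0 2 8;0 0 0 0 0 4 8;0 0 0 0 0 4 8' | egrep "$F"; python3 steer.py '0 0 0 0 0 2 8;0 0 0 0 0 4 8;0 0 0 0 0 4 8' | egrep "$F"; python3 steer.py '0 0 0 0 0 1 8;0 0 0 0 0 2 8;0 0 0 0 0 2 8' | egrep "$F"
```

```text
time: 23.42
tool_pos: [568.9, -89.3, 132.4]
tcp_rot: [179.9, 0.0, -28.1]
ft_force: [1.9, -2.2, -3.6]
time: 23.8
tool_pos: [568.9, -89.3, 128.5]
tcp_rot: [179.9, 0.0, -28.1]
ft_force: [2.4, -2.0, -3.0]
time: 24.18
tool_pos: [569.0, -89.3, 126.8]
tcp_rot: [179.9, -0.0, -28.1]
ft_force: [1.8, -1.4, -1.5]
```

```bash
F='time|tool_pos|ft_force|tcp'; python3 steer.py '0 0 0 0 0 1 8;0 0 0 0 0 1.5 8;0 0 0 0 0 1.5 8' | egrep "$F"; python3 steer.py '0 0 0 0 0 1 8;0 0 0 0 0 1.5 8;0 0 0 0 0 1.5 8' | egrep "$F"; python3 -c "
from bench import r
s=r.sense();print(s['wrist_torque'],s['joint_pos'],s['finger_gap'])"
```

```text
time: 24.55
tool_pos: [569.6, -89.5, 126.5]
tcp_rot: [179.9, -0.1, -28.1]
ft_force: [-1.2, -1.8, 5.8]
time: 24.92
tool_pos: [570.2, -89.6, 126.3]
tcp_rot: [179.9, -0.2, -28.1]
ft_force: [-0.4, -0.9, 11.8]
[-0.08906726  0.48499272  0.02580046] [-13.95541562   8.0263386   95.85088861  -0.11048696  75.96913368
 104.16421472] 14.849770196140062
```

```bash
F='tool_pos|ft_force|tcp'; python3 steer.py '0 0 0 -1 0 -1 8;0 0 0 -1 0 -1 8' | egrep "$F"; python3 steer.py '0 0 -3 0 0 0 8;0 0 -3 0 0 0 8' | egrep "$F"; python3 steer.py '0 0 3 0 0 0 8;0 0 6 0 0 0 8;0 0 6 0 0 0 8' | egrep "$F"; python3 -c "
from bench import r
s=r.sense();print(s['wrist_torque'])"
```

```text
tool_pos: [569.2, -89.2, 126.5]
tcp_rot: [179.9, -0.2, -28.1]
ft_force: [1.3, -1.9, 6.3]
tool_pos: [569.3, -89.1, 126.5]
tcp_rot: [179.9, -0.2, -25.0]
ft_force: [2.0, 0.2, 6.8]
tool_pos: [569.2, -89.3, 126.5]
tcp_rot: [179.9, -0.2, -31.1]
ft_force: [1.5, -1.5, 7.3]
[-0.36410403 -0.16871107  0.05469957]
```

Engaged and resting on something hard, but the travel measured about 15.5 mm rather than 18. I'll check by touching the bar's top with shut fingers, expecting z = 146 if fully home.

```bash
F='time|tool_pos|ft_force|gap'; python3 steer.py '0 0 0 0 0 0 30;0 0 0 0 0 0 40;0 0 0 0 0 -20 40;0 0 0 0 0 -45 40;0 0 0 0 0 -45 0;0 0 0 0 0 -45 0;0 0 0 0 0 -45 0;0 0 0 0 0 -45 0' 20| egrep "$F"; python3 steer.py '0 0 0 0 0 10 0;0 0 0 0 0 19 0;0 0 0 0 0 19 0' | egrep "$F";  python3 steer.py '0 0 0 0 0 2 0;0 0 0 0 0 2 0' | egrep "$F"; python3 steer.py '0 0 0 0 0 2 0;0 0 0 0 0 2 0' | egrep "$F"
```

```text
time: 26.8
tool_pos: [567.6, -88.6, 168.9]
ft_force: [0.2, 1.1, 0.5]
finger_gap: -0.2
time: 27.18
tool_pos: [567.1, -88.6, 149.0]
ft_force: [-0.4, 0.3, 0.8]
finger_gap: -0.1
time: 27.42
tool_pos: [568.2, -88.8, 148.9]
ft_force: [0.6, 0.4, -0.1]
finger_gap: 0.1
time: 27.68
tool_pos: [568.1, -88.8, 146.7]
ft_force: [-0.1, -0.6, -0.4]
finger_gap: -0.2
```

```bash
F='time|tool_pos|ft_force'; python3 steer.py '0 0 0 0 0 1 0;0 0 0 0 0 2 0;0 0 0 0 0 2 0' | egrep "$F"; python3 steer.py '0 0 0 0 0 1.5 0;0 0 0 0 0 1.5 0;0 0 0 0 0 1.5 0' | egrep "$F"
```

```text
time: 28.05
tool_pos: [568.8, -89.0, 145.8]
ft_force: [-1.3, -0.3, 4.9]
time: 28.42
tool_pos: [569.7, -89.2, 145.6]
ft_force: [-0.7, 0.5, 10.3]
```

Bar top at 145.8: the key is fully home. Regripping lower on the bar, then turning.

```bash
F='time|tool_pos|tcp|ft_force|gap|grip'; python3 steer.py '0 0 0 -1 0 -20 0;0 0 0 -1 0 -35 40;0 0 0 -1 0 -35 40;0 0 0 -1 0 -35 40;0 0 0 -1 0 -15 40;0 0 0 -1 0 5 40;0 0 0 -1 0 27 40;0 0 0 -1 0 27 40' 50| egrep "$F"; python3 steer.py '0 0 0 0 0 0 8;0 0 0 0 0 0 8;0 0 0 0 0 0 8;0 0 0 0 0 0 8' 50| egrep "$F"; python3 -c "
from bench import r
s=r.sense();print(s['wrist_torque'])"
```

```text
time: 29.42
tool_pos: [564.4, -87.7, 111.9]
tcp_rot: [179.8, 0.4, -31.1]
ft_force: [-0.7, 0.2, 1.2]
finger_gap: 40.1
grip_force: 0.0
time: 29.92
tool_pos: [567.6, -88.4, 116.8]
tcp_rot: [179.9, -0.1, -31.1]
ft_force: [0.2, 0.1, -1.3]
finger_gap: 15.3
grip_force: 51.5
[ 0.03604706 -0.03951127  0.0238445 ]
```

```bash
F='time|tool_pos|tcp|ft_force'; python3 steer.py '0 0 -4 0 0 1.5 8;0 0 -10 0 0 1.5 8;0 0 -16 0 0 1.5 8;0 0 -22 0 0 1.5 8;0 0 -22 0 0 1.5 8' | egrep "$F"; python3 -c "
from bench import r
s=r.sense();print(s['wrist_torque'])"; python3 steer.py '0 0 -6 0 0 0 8;0 0 -12 0 0 0 8;0 0 -18 0 0 0 8;0 0 -24 0 0 0 8;0 0 -30 0 0 0 8;0 0 -30 0 0 0 8' | egrep "$F"; python3 -c "
from bench import r
s=r.sense();print(s['wrist_torque'],s['joint_pos'])"
```

```text
time: 30.55
tool_pos: [568.1, -88.8, 116.6]
tcp_rot: [179.9, -0.1, -9.0]
ft_force: [-1.4, -0.4, 6.6]
[-0.15627738  0.44540288  0.01813837]
time: 31.3
tool_pos: [568.0, -88.8, 116.5]
tcp_rot: [179.8, -0.0, 21.0]
ft_force: [-2.2, -1.1, 6.5]
[-0.05553447  0.66781878 -0.00289798] [-13.91372715   8.28631903  96.63381924  -0.13404666  74.98453433
  55.12736824]
```

```bash
F='time|tool_pos|tcp|ft_force'; python3 steer.py '0 0 -6 0 0 0 8;0 0 -12 0 0 0 8;0 0 -18 0 0 0 8;0 0 -24 0 0 0 8;0 0 -30 0 0 0 8;0 0 -36 0 0 0 8;0 0 -42 0 0 0 8;0 0 -42 0 0 0 8' | egrep "$F"; python3 -c "
from bench import r
s=r.sense();print(s['wrist_torque'])"; python3 steer.py '0 0 -6 0 0 0 8;0 0 -12 0 0 0 8;0 0 -18 0 0 0 8;0 0 -18 0 0 0 8' | egrep "$F"; python3 -c "
from bench import r
s=r.sense();print(s['wrist_torque'],s['joint_pos'])"
```

```text
time: 32.3
tool_pos: [567.8, -88.9, 116.5]
tcp_rot: [179.9, 0.1, 63.0]
ft_force: [-4.1, -1.2, 8.1]
[-0.2204165   0.86222186 -0.03174115]
time: 32.8
tool_pos: [567.7, -89.0, 116.5]
tcp_rot: [179.9, 0.2, 81.0]
ft_force: [-3.6, -1.5, 6.7]
[-0.29098668  0.96397382  0.0083296 ] [-13.92255578   8.28309576  96.64136488  -0.1612231   75.00942478
  -4.87084183]
```

```bash
F='tcp'; T="from bench import r
s=r.sense();print(s['ft_force'],s['wrist_torque'])"; for i in 1; do python3 steer.py '0 0 -4 0 0 0 8;0 0 -4 0 0 0 8' | egrep "$F";python3 -c "$T"; python3 steer.py '0 0 -4 0 0 0 8;0 0 -4 0 0 0 8' | egrep "$F";python3 -c "$T"; python3 steer.py '0 0 -3 0 0 0 8;0 0 -3 0 0 0 8' | egrep "$F";python3 -c "$T"; done
```

```text
tcp_rot: [180.0, 0.2, 85.0]
[-2.93552068 -2.10793942  8.10814497] [-0.33896296  0.97240157 -0.08150908]
tcp_rot: [180.0, 0.2, 89.0]
[-3.21214534 -1.02481705  7.13398448] [-0.32647635  0.91783114 -0.05513707]
tcp_rot: [180.0, 0.2, 91.9]
[-3.58377873 -1.70344719  7.47323159] [-0.37186229  0.90091986 -0.09533411]
```

```bash
F='tcp'; T="from bench import r
s=r.sense();print(s['time'],s['ft_force'],s['wrist_torque'])"; for i in 1; do python3 steer.py '0 0 -3 0 0 0 8;0 0 -3 0 0 0 8' | egrep "$F";python3 -c "$T"; python3 steer.py '0 0 -3 0 0 0 8;0 0 -3 0 0 0 8' | egrep "$F";python3 -c "$T";  done; python3 - <<'E'
from h import *
w=r.snapshot("side");np.save("pics/side10.npy",w,allow_pickle=True)
w=r.snapshot("wrist");np.save("pics/wrist10.npy",w,allow_pickle=True)
E
```

```text
tcp_rot: [180.0, 0.2, 94.9]
33.8 [-3.34250946 -1.91368889  8.07556479] [-0.43383998  0.9455448  -0.0953844 ]
tcp_rot: [180.0, 0.2, 97.9]
34.05 [-4.3495935  -1.86782056  8.33131117] [-0.45233312  0.90312792 -0.24025167]
```

```bash
T="from bench import r
s=r.sense();print(s['time'],s['tcp_rot'],s['ft_force'],s['wrist_torque'],s['finger_gap'])"; python3 steer.py '0 0 -2 0 0 0 8;0 0 -2 0 0 0 8' 80 >/dev/null;python3 -c "$T"; python3 steer.py '0 0 -2 0 0 0 8;0 0 -2 0 0 0 8'  >/dev/null;python3 -c "$T"; python3 steer.py '0 0 -2 0 0 0 8;0 0 -2 0 0 0 8'  >/dev/null;python3 -c "$T"
```

```text
34.4 [179.99405027   0.18242691  99.90001744] [-3.31425505 -2.07773619  7.58977784] [-0.44191468  0.9793478  -0.32993641] 14.772063577697338
34.65 [-179.99957145    0.18138237  101.88952422] [-3.12915554 -2.46484398  7.52039325] [-0.48049832  0.95973054 -0.53425849] 15.031876583683298
34.9 [-1.79997408e+02  1.77426195e-01  1.03875976e+02] [-3.63402678 -1.43179305  7.06468549] [-0.43986315  0.90583986 -0.55889388] 14.931156905578229
```

```bash
python3 steer.py '0 0 3 0 0 -1.5 8;0 0 3 0 0 -1.5 30;0 0 3 0 0 -1.5 45;0 0 3 0 0 -1.5 45;0 0 3 0 0 -25 45;0 0 3 0 0 -70 45;0 0 3 0 0 -120 45;0 0 3 0 0 -150 45'; python3 steer.py '0 0 0 0 0 0 0;0 0 0 0 0 0 0;0 0 0 0 0 0 0;0 0 0 0 0 0 0' >/dev/null; python3 - <<'E'
from h import *
w=r.snapshot("wrist");np.save("pics/wrist11.npy",w,allow_pickle=True);cv2.imwrite("pics/wrist11.png",w["pixels"])
a=np.radians(-13.5);X=np.array([np.cos(a),np.sin(a)]);Y=np.array([-X[1],X[0]]);c=np.array([568.5,-90.5])
def line(w,x):
    g=cv2.cvtColor(w["pixels"],cv2.COLOR_BGR2GRAY);o=[]
    for y in range(16,88,3):
        u=proj(w,np.r_[c+x*X+y*Y,76]);o.append(int(g[int(round(u[1])),int(round(u[0]))]) if 0<=u[0]<640 and 0<=u[1]<400 else -1)
    return o
for n in("w1","w2","wrist9","wrist11"):
    w=np.load(f"pics/{n}.npy",allow_pickle=True).item()
    for x in(-4,0,4):print(n,x,line(w,x))
# bar height/orientation check
w=np.load("pics/wrist11.npy",allow_pickle=True).item();print("bar c",proj(w,[568.5,-90.5,146]),"pose",np.round(w["pose"][:3,3]))
E
```

```text
time: 35.9
tool_pos: [568.3, -88.2, 268.2]
tcp_rot: [179.9, 0.2, 100.9]
ft_force: [0.7, -0.3, 0.4]
finger_gap: 45.1
grip_force: 0.0
w1 -4 [196, 179, 158, 157, 158, 157, 159, 133, 103, 100, 102, 177, 181, 135, 99, 105, 104, 106, 106, 104, 111, 180, 179, 126]
w1 0 [203, 185, 156, 158, 157, 155, 157, 146, 102, 100, 102, 180, 181, 162, 91, 102, 102, 103, 105, 103, 108, 185, 181, 146]
w1 4 [195, 174, 160, 156, 155, 161, 156, 152, 106, 103, 100, 179, 179, 147, 90, 112, 109, 107, 108, 112, 110, 181, 181, 131]
w2 -4 [128, 185, 163, 149, 155, 155, 159, 152, 100, 120, 177, 174, 99, 73, 100, 100, 104, 101, 102, 161, 177, 166, 89, 83]
w2 0 [184, 192, 150, 146, 152, 155, 154, 147, 106, 128, 176, 173, 108, 70, 94, 100, 101, 99, 101, 149, 177, 169, 76, 75]
w2 4 [180, 180, 143, 157, 156, 153, 157, 155, 103, 114, 178, 176, 97, 70, 97, 100, 97, 103, 96, 136, 178, 172, 85, 71]
wrist9 -4 [101, 123, 104, 104, 106, 103, 106, 103, 66, 72, 64, 113, 117, 112, 69, 71, 70, 70, 72, 70, 68, 119, 121, 96]
wrist9 0 [94, 127, 107, 105, 107, 106, 101, 84, 69, 76, 66, 113, 116, 115, 64, 69, 70, 64, 68, 70, 71, 120, 121, 110]
wrist9 4 [97, 119, 103, 104, 105, 108, 106, 104, 70, 70, 72, 148, 128, 116, 72, 72, 74, 78, 74, 73, 68, 117, 119, 92]
wrist11 -4 [116, 120, 115, 112, 110, 87, 85, 84, 82, 89, 87, 140, 138, 99, 85, 84, 85, 85, 88, 120, 114, 142, 137, 94]
wrist11 0 [114, 107, 100, 84, 84, 84, 83, 84, 81, 83, 85, 136, 138, 102, 83, 84, 86, 86, 87, 109, 120, 200, 200, 102]
wrist11 4 [143, 129, 84, 82, 85, 85, 86, 83, 85, 85, 86, 139, 138, 121, 84, 84, 87, 90, 99, 147, 151, 205, 208, 105]
bar c [327.955667   196.19377715] pose [553. -11. 406.]
```

The bolt's tip has drawn out of the keeper: bare lid now shows between y≈72 and the keeper, and the tail has moved from 38 to about 20. A last touch will confirm the key is still home.

```bash
F='time|tool_pos|ft_force|gap'; python3 steer.py '0 0 0 0 0 50 0;0 0 0 0 0 90 0;0 0 0 0 0 112 0;0 0 0 0 0 117 0;0 0 0 0 0 117 0' 20| egrep "$F"; python3 steer.py '0 0 0 0 0 1.5 0;0 0 0 0 0 3 0;0 0 0 0 0 3 0' | egrep "$F"; python3 steer.py '0 0 0 0 0 1.5 0;0 0 0 0 0 2.5 0;0 0 0 0 0 2.5 0' | egrep "$F"
```

```text
time: 37.08
tool_pos: [567.5, -88.4, 148.2]
ft_force: [0.5, -0.5, 0.5]
finger_gap: -0.2
time: 37.45
tool_pos: [567.9, -88.5, 145.8]
ft_force: [0.1, -0.3, 3.7]
finger_gap: -0.1
time: 37.83
tool_pos: [569.4, -88.8, 145.6]
ft_force: [-0.0, 0.1, 13.5]
finger_gap: 0.2
```

Contact is again at 145.8, so the key is fully home. Clearing away and handing in.

```bash
python3 steer.py '0 0 0 0 0 -10 0;0 0 0 0 0 -50 0;0 0 0 0 0 -100 0;0 0 0 0 0 -100 0;0 0 0 0 0 -100 0' && python3 -c "
from bench import r
print(r.hand_in())"
```

```text
time: 38.45
tool_pos: [567.2, -88.1, 242.0]
tcp_rot: [-179.9, 0.1, 100.9]
ft_force: [0.3, -0.2, -0.0]
finger_gap: -0.0
grip_force: 0.0
the job is handed in; nothing more can be done
None
```

The job was handed in at 38.5 s: the key stands fully home (its bar touched at 145.8 mm, 146 expected) and was turned anticlockwise until torque rose sharply at the stop; the pixel check shows the bolt drawn back by roughly 18–20 mm, but I had no picture views left to confirm that by eye or to recheck the bottle, cup and vial, and the hand-in gave no verdict.

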